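# Index the thrust rig one station and hold the back stop's lock pin home

## Robot

A 6-joint arm with a two-finger parallel gripper is mounted at the origin on the work surface. World frame = base frame: x ahead of the robot, y to its left, z up, the work surface at z = 0. Lengths are in mm, angles in rad, forces in N, time in s.
With the tool pointing down it reaches from about 275 to 1000 mm from the base axis. Payload 8.4 kg.
Tool frame: the origin (TCP) lies at the very end of the fingers, on their centre line; the grasp point (between the pads) lies r.hold_point_z behind it (r.hold_point_z is the distance from the TCP to the grasp point, in mm); x points along the fingers, z is the direction in which the jaws open and shut, and the axes are right-handed (so a half turn about x gives the same grasp; the last joint's range is limited). The gripper opens to 85 mm and grips with 20 to 120 N. Pads are 22 mm wide; open, the fingers measure 114 mm over their backs; the gripper's body (76 mm by 85 mm) begins 54 mm behind the grasp point. The pads swing forward as they close: fully open they stand 13 mm farther back than shut.
Start: joints at [1.252, 0.353, 1.633, -0, 1.155, -0.002], TCP at [194.703, 593.901, 199.181] pointing down, gripper open.
Joint ranges: [-2.63, 2.63], [-0.92, 2.1], [0.06, 2.66], [-1.3, 4.44], [0, 2.69], [-3.02, 3.02]. Speed limits (rad/s): [2.22, 2.22, 2.79, 3.14, 3.14, 3.14].

## Interface

Orientations are given as [roll, pitch, yaw] about the fixed x, y, z axes, in that order (R = Rz(yaw) Ry(pitch) Rx(roll)).
In Python, from rig import r gives the robot as it stands.
- The arm moves only by the tool jog_arm, never from a script. Its argument "series" is a list of rows, each a list of 7 numbers: the turn, a rotation vector about the tool's x, y, z in degrees, then the shift along the tool's x, y, z in cm, then the opening, from 0 (shut) to 1 (fully open). In form: [[wx, wy, wz, tx, ty, tz, fingers], ...]. A call has 1 to 20 rows; each row shifts and turns the commanded pose from where the row before left it, along the tool's axes as they then stand; what a row does not reach is not made up. A row lasts 1/10 s, in which the tool goes at most 50 mm and 8.59 degrees, less where a joint would pass 70% of its speed; a pose out of reach is approached as far as the arm can. A call with a gripper value outside its range is refused whole. The fingers move at their own pace and stop on an object; "force" is the grip in N (left out, the last holds). Time passes only in rows, so rows that do not move let the fingers close. It gives the time, the measured TCP pose, the force and the opening at its end, in the units of the state.
- r.sense(): the state, without advancing time (a new reading comes with each control period).
- r.grab_frame(name): name is "side" or "top"; returns (picture, depth): 400x640x3 uint8, red, green, blue; 400x640 float32, mm along the optical axis (not along the pixel's ray), 0 where there is no reading.
- r.get_calibration(name): a dict with "mtx" (3x3 intrinsics, pixels), "position" and "rotation" of the camera in the world. Camera axes: x right, y down, z forward; pixel columns grow to the right and rows downward; lengths in mm; the calibration is good to about 2 mm. A picture is of the moment at which its call begins. get_calibration takes no time and is no camera call.
- r.sign_off(): hands the job in, once; it reports no verdict.
The state is a dict: "clock": time; "qpos": joint angles; "qvel": joint speeds; "joint_efforts": joint torques, N m; "eef_pos": TCP position; "tcp_rot": TCP orientation; "contact_force": force on the tool from outside, world axes, zero at the start; "wrist_torque": the same for the moment, N m; "opening": opening from 0.0 (shut) to 1.0 (fully open).
Only numpy, scipy, OpenCV 4.12 (cv2) and the standard library are available. Lean on these libraries where they do the work, as an engineer would, in place of code of your own. Each camera call takes 0.05 s, during which the arm holds its last target.

## Task

On the air cylinder's thrust rig, push the spring-load carrier along its guide shafts towards the cylinder until it catches in the next station, then bring the back stop up behind it: pull the stop's lock knob up, slide the stop one hole on towards the cylinder and let its pin drop right home in that hole. Leave the carrier sitting in its catch and the loose fittings and tools where they are, and finish still holding the lock knob between the fingers with the pin fully down, so that I can do up the stop's clamp screw.

Things in the scene. Friction and masses are not known exactly. Their poses are not given: they have to be found in the camera images.
- rig: thrust rig: slotted aluminium plate 240 x 560 x 25 mm on the bench, two guide shafts along its y. Origin: centre of the plate's underside; z up, +y towards the air cylinder at the plate's +y end (from rod tip y +92 to y +267 mm, 121 mm high, hose fittings 146 mm). Flat bars run along y: with lock holes at x +80, with catch dimples at x -65 mm (50 mm pitch). Back stop: -y side of the carrier.
- carrier (a joint): carrier's travel along the rig's +y, m: stations catch it at 0.00, 0.05 (the next one) and 0.10; it starts standing between 0.00 and 0.05. Aluminium block 104 x 80 mm (80 along y), 0.5 to 1 kg, steel spring cartridge on top (to 116 mm above the bench). Slides with 1 to 3 N; getting out of a catch takes about 8 N; within about 3 mm of a station the catch draws it in.
- grip_post (a point): middle of the carrier's upright black grip post, a cylinder 20 mm across and 46 mm high (79 to 125 mm above the bench), at rig x -65 mm on the carrier's side wing (wing top 75 mm above the bench). Grip it from above or push it. Moves with the carrier; axes those of the rig.
- next_station (a point): centre of the catch dimple of the next station, on top of the catch bar (44 mm above the bench); the grip post stands right over it, 58 mm higher to its centre, when the carrier is in that station
- stop (a joint): back stop's travel along the rig's +y, m: 0.00 at its first hole, 0.05 at the next hole; the pin has about 1 mm play each way. Aluminium block 44 mm long (along y), upright dark thrust plate 50 mm wide to 111 mm above the bench, about 0.5 kg; unpinned it slides with 1 to 4 N. In the next hole it stands 4 mm behind a carrier that sits in the next station.
- plunger (a joint): height of the lock plunger, m: 0 with the pin home in a hole, 0.009 to 0.010 when its round tip rides on top of the bar, 0.016 fully pulled. A spring presses it down with 5 N (home) to 10 N (fully pulled). Above 0.010 the pin is out of the hole; let down within about 3 mm of a hole it is drawn in if the stop is free to follow.
- knob (a point): middle of the lock knob on the back stop: upright black fluted cylinder 28 mm across, 32 mm high, at rig x +80 mm, its middle 102 mm above the bench with the pin home (knob from 86 to 118 mm); below it a nut 19 mm across, and the top of the stop's side wing at 70 mm. Moves with plunger and stop; axes those of the rig.
- next_hole (a point): centre of the next hole's mouth, on top of the hole bar (44 mm above the bench); the knob stands right over it when the stop is there
- coupling: bystander: steel quick-coupling plug 22 mm across, 44 mm high, standing on the rig's plate on the far side of the hole bar; origin: centre of its foot
- tee: bystander: brass tee block 16 x 40 mm, 28 mm high, on the rig's plate at its -x edge behind the carrier; origin: centre of its underside
- spanner: bystander: open-ended spanner 190 mm long lying on the bench on the far (+x) side of the rig
- gauge: bystander: pressure gauge 63 mm across, 28 mm high, lying face up on the bench on the far side of the rig
- ball_valve: bystander: steel ball valve with a black lever, 51 mm high, on the bench on the far side of the rig
- distributor: bystander: aluminium distributor block 45 x 130 mm with four nipples, 64 mm high, on the bench beyond the rig's +y end
- tray: bystander: grey tray of fittings 100 x 145 mm, 35 mm high, on the bench beyond the rig's -y end

How it is judged (in metres and radians):
On the way, in this order (a step that is already met when the one before it is completed fails the run):
1. the carrier sits in the catch of the next station, the back stop still pinned in its first hole (value of joint carrier between 0.0475 and 0.0525 m and value of joint stop between -0.003 and 0.003 m and value of joint plunger below 0.0025 m), for 0.2 s.
2. the lock knob is pulled up, the pin out of its hole (value of joint plunger above 0.009 m and contact force between the fingers and plunger above 1 N), for 0.1 s.
At the end, for the whole second after the job is handed in: the back stop is at the next hole (within 3 mm) with its pin home (plunger less than 2.5 mm up) and at rest, the fingers still hold the lock knob (more than 2 N of contact), and the carrier sits in the next station (within 2.5 mm) (value of joint stop between 0.047 and 0.053 m and value of joint plunger below 0.0025 m and contact force between the fingers and plunger above 2 N and velocity of joint stop below 0.01 m/s and value of joint carrier between 0.0475 and 0.0525 m); the arm keeps its last pose, push and grip.
It fails at once if a loose fitting, tool or the tray is moved by more than 15 mm (distance of any of coupling, tee, spanner, gauge, ball_valve, distributor, tray from where it was at the start of the episode above 0.015 m).
It also fails if it takes over 42 s, if anything falls off the work surface, if the arm or the gripper's body presses on something with over 40 N, if the wrist force passes 120 N, or if a joint passes its speed limit or range.

## Working session

There is one attempt and no reset: what is moved stays moved. The work goes in short steps, Python scripts to look and compute and a tool call to move; the robot and the scene stay as the last step left them, time stands still between calls to the robot, and variables do not carry over. Pictures are saved under pics/ and viewed, and the job is handed in when it is done.

Besides the shell and the picture viewer there is one more tool, called after "Emit:" by a JSON object that holds its "name" and its "arguments", one argument or row to a line. jog_arm: Moves the arm, as the interface text tells. Its arguments: {"type":"object","properties":{"series":{"type":"array"},"force":{"type":"number"}},"required":["series"]}

```bash
mkdir -p pics; ls; python3 - <<'E'
from rig import r
import cv2,numpy as np
print(r.sense()); print(r.hold_point_z)
for n in ("side","top"):
    p,d=r.grab_frame(n); cv2.imwrite(f"pics/{n}0.png",p[:,:,::-1]); np.save(f"pics/{n}0.npy",d)
    print(n,r.get_calibration(n))
E
```

```text
pics
{'clock': 0.0, 'qpos': array([ 1.25161267e+00,  3.53646072e-01,  1.63413002e+00, -5.64124765e-06,
        1.15520859e+00, -2.40906887e-03]), 'qvel': array([ 0.00036921,  0.00037782,  0.00127252,  0.00053335, -0.0014429 ,
       -0.0006292 ]), 'joint_efforts': array([ 1.79626106e-03, -6.05240250e+01, -3.42074239e+01,  2.04429284e-05,
        9.23693151e-03,  6.07884942e-08]), 'eef_pos': array([194.5331986 , 593.40590158, 198.46477379]), 'tcp_rot': array([-3.14029643,  1.56940429, -1.88627241]), 'contact_force': array([ 0.50262392, -0.32507725, -0.05584083]), 'wrist_torque': array([-0.01831582,  0.01004892,  0.02490698]), 'opening': 0.9999294950454981}
18.700000000000003
side {'mtx': array([[399.6635217 ,   0.        , 318.70526494],
       [  0.        , 399.6635217 , 194.55547115],
       [  0.        ,   0.        ,   1.        ]]), 'position': array([ 306.8845216 , -739.31043871,  692.03533219]), 'rotation': array([-2.20946423,  0.02287398, -0.38173658])}
top {'mtx': array([[513.28941767,   0.        , 316.43547022],
       [  0.        , 513.28941767, 197.4516222 ],
       [  0.        ,   0.        ,   1.        ]]), 'position': array([ 361.53688649,   48.41345046, 1304.12011232]), 'rotation': array([-2.95261043, -0.0155288 , -1.58376086])}
```

View pics/side0.png

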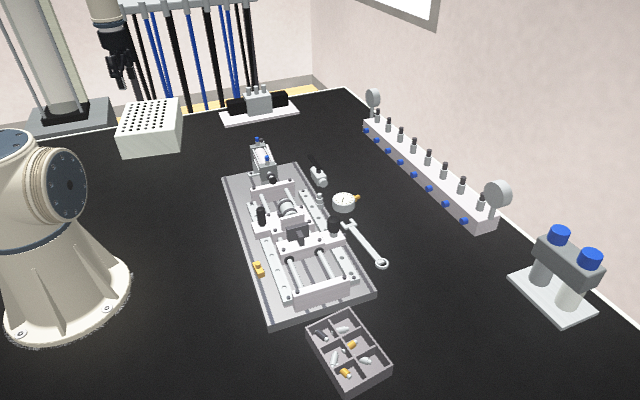

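View pics/top0.png

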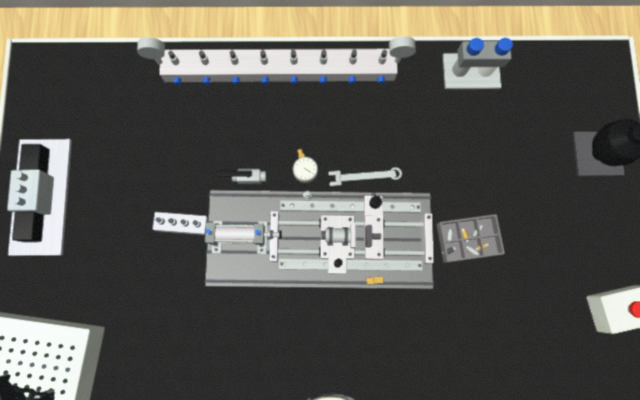

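The top view shows the rig along image columns 206–433: black grip post about (338,263), black lock knob about (376,201), tee (375,280), coupling about (307,195). The cylinder is on the left. Next I'll magnify and back-project.

```bash
cat > h.py <<'E'
import numpy as np,cv2
from scipy.spatial.transform import Rotation as Ro
from rig import r
def cam(n):
    c=r.get_calibration(n); return c["mtx"],np.array(c["position"]),Ro.from_euler('xyz',c["rotation"]).as_matrix()
def unz(n,u,v,z):   # intersect pixel ray with height z
    K,p,R=cam(n); d=R@np.linalg.inv(K)@np.array([u,v,1.]); return p+d*(z-p[2])/d[2]
def und(n,u,v,d):
    K,p,R=cam(n); return p+R@(np.linalg.inv(K)@np.array([u,v,1.])*d)
def proj(n,X):
    K,p,R=cam(n); c=K@(R.T@(np.asarray(X)-p)); return c[:2]/c[2]
def zoom(n,p,x0,y0,x1,y1,f,name):
    cv2.imwrite(name,cv2.resize(p[y0:y1,x0:x1,::-1],None,fx=f,fy=f,interpolation=cv2.INTER_CUBIC))
E
python3 - <<'E'
from h import *
t=cv2.imread("pics/top0.png")[:,:,::-1]; s=cv2.imread("pics/side0.png")[:,:,::-1]
zoom("top",t,200,180,440,300,3.3,"pics/tz.png"); zoom("side",s,215,130,395,330,3,"pics/sz.png")
d=np.load("pics/top0.npy"); ds=np.load("pics/side0.npy")
for u,v in [(338,263),(376,201),(375,280),(100,330),(300,120),(220,280)]: print(u,v,und("top",u,v,d[v,u]).round(1))
for u,v in [(262,213),(333,226),(500,350),(400,300)]: print(u,v,und("side",u,v,ds[v,u]).round(1))
E
```

```text
338 263 [434.  -20.2 122.9]
376 201 [ 578.7 -113.4  115.5]
375 280 [ 396.5 -112.8   52.4]
100 330 [286.9 550.   24.2]
300 120 [823.4  66.1  -6.5]
220 280 [402.  264.7  25.7]
262 213 [438.  -30.2 117.9]
333 226 [ 572.9 -125.8  108.5]
500 350 [ 770.7 -460.9   -1.5]
400 300 [ 6.580e+02 -2.876e+02 -1.000e-01]
```

View pics/tz.png

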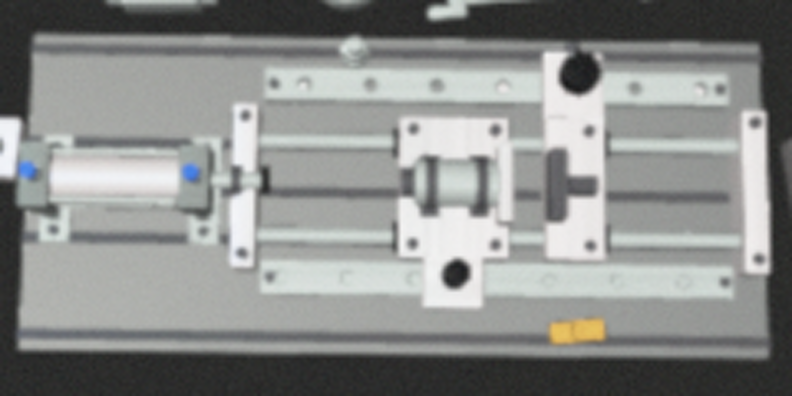

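View pics/sz.png

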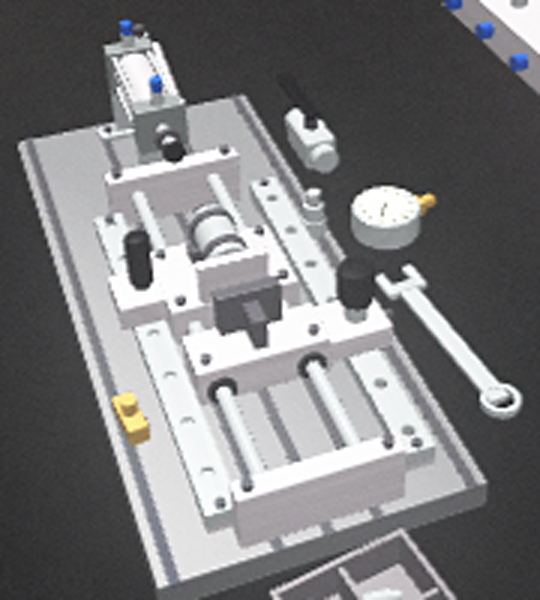

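```bash
python3 - <<'E'
from h import *
t=cv2.imread("pics/top0.png")
o=lambda x,y:(200+(x+.5)/3.3-.5,180+(y+.5)/3.3-.5)
P=lambda x,y,z:unz("top",*o(x,y),z)
for n,l,z in [("corners",[(33,36),(760,44),(769,357),(18,349)],25),("holes",[(304,84),(371,84),(436,85),(503,86),(634,88),(701,89)],44),("dimples",[(347,278),(549,281),(616,282),(684,282)],44),("post",[(456,273)],125),("knob",[(579,73)],118),("tee",[(578,331)],28),("coupling",[(354,50)],44)]:
    print(n); print(np.array([P(*q,z) for q in l]).round(1))
c=np.array([P(*q,25)for q in[(33,36),(760,44),(769,357),(18,349)]])
print(c.mean(0),np.linalg.norm(c-np.roll(c,1,0),axis=1))
# depth crop 
d=np.load("pics/top0.npy"); ds=np.load("pics/side0.npy")
K,p,R=cam("top")
def cloud(n,d):
    K,p,R=cam(n); v,u=np.mgrid[:400,:640]; X=np.stack([u,v,np.ones_like(u)],-1)@np.linalg.inv(K).T*d[...,None]; return X@R.T+p
for n,dd in (("top",d),("side",ds)):
    C=cloud(n,dd).reshape(-1,3); np.save(f"pics/{n}c.npy",C)
    for nm,c0,z0,z1 in (("knob",(577,-115),109,128),("post",(434,-20),116,133)):
        m=(np.hypot(C[:,0]-c0[0],C[:,1]-c0[1])<30)&(C[:,2]>z0)&(C[:,2]<z1)
        q=C[m]; print(n,nm,m.sum(),q.mean(0).round(1),q.min(0).round(1),q.max(0).round(1))
E
```

```text
corners
[[ 626.4  295.9   25. ]
 [ 614.6 -264.3   25. ]
 [ 376.4 -258.1   25. ]
 [ 389.4  300.9   25. ]]
holes
[[ 583.5   87.4   44. ]
 [ 583.    36.8   44. ]
 [ 581.7  -12.3   44. ]
 [ 580.4  -62.9   44. ]
 [ 577.9 -162.1   44. ]
 [ 576.6 -213.    44. ]]
dimples
[[ 437.6   56.2   44. ]
 [ 433.6  -93.2   44. ]
 [ 432.3 -142.9   44. ]
 [ 431.7 -193.4   44. ]]
post
[[435.3 -19.8 125. ]]
knob
[[ 576.4 -110.9  118. ]]
tee
[[ 397.3 -115.5   28. ]]
coupling
[[609.3  49.4  44. ]]
[501.72021616  18.60068015  25.        ] [237.09958634 560.40021869 238.30747816 559.0775022 ]
top knob 115 [ 578.  -112.1  117.4] [ 564.9 -127.9  110.2] [593.9 -99.  126.3]
top post 61 [435.7 -20.9 124.6] [427.1 -29.7 117. ] [445.4 -11.2 130.6]
side knob 115 [ 576.3 -117.6  116.5] [ 563.7 -129.3  109. ] [592.2 -99.6 120.4]
side post 58 [434.5 -25.  123.1] [425.8 -31.7 116.3] [444.8 -12.3 127.5]
```

Checks agree. Hole and dimple pitch measures 50 mm, the plate 559 x 238 mm, post top 124.6 mm and knob top 117.4 mm. The rig centre is about (501.7, 18.6) with yaw -0.023. The knob is at (579,-112.5), and the post at (435.3,-20) is about 24 mm past station 0. Next station is at (436.4, 6.5). Now I'll plan the approach in tool axes.

```bash
cat >> h.py <<'E'
YAW=-0.023
def tool():
    s=r.sense(); return np.array(s["eef_pos"]),Ro.from_euler('xyz',s["tcp_rot"]),s
def plan(target):
    # rotation to tool x down, tool z = +/- rig y ; and shift in tool axes after the turn
    p,R,s=tool(); ey=np.array([-np.sin(YAW),np.cos(YAW),0]); x=np.array([0,0,-1.])
    for sg in (1,-1):
        z=sg*ey; y=np.cross(z,x); T=Ro.from_matrix(np.stack([x,y,z],1))
        print("z=%+dey turn(deg)"%sg,(R.inv()*T).as_rotvec(degrees=True).round(2),"shift cm after turn",(T.inv().apply(np.array(target)-p)/10).round(2))
    print("tool x,y,z now",R.as_matrix().T.round(3).tolist(),"shift now axes",(R.inv().apply(np.array(target)-p)/10).round(2))
    print("p",p.round(1),"F",np.round(s["contact_force"],1),"open",round(s["opening"],3),"t",s["clock"],"q6",s["qpos"][5])
E
python3 -c "
from h import *
plan((435.5,-20,200))"
```

```text
z=+1ey turn(deg) [-1.683e+01 -7.000e-02 -1.000e-02] shift cm after turn [ -0.15 -25.5  -60.77]
z=-1ey turn(deg) [ 1.6317e+02 -2.0000e-02  1.1000e-01] shift cm after turn [-0.15 25.5  60.77]
tool x,y,z now [[-0.0, -0.001, -1.0], [-0.95, 0.312, 0.0], [0.312, 0.95, -0.001]] shift now axes [ -0.08 -42.01 -50.79]
p [194.6 593.4 198.5] F [ 0.2 -0.1  0.3] open 0.997 t 0.1 q6 -0.002406405137791264
```

Emit:
{"name": "jog_arm", "arguments": {
  "series": [
    [-8.4,0,0,0,0,0,0.8],
    [-8.4,0,0,0,0,0,0.8],
    [0,0,0,0,-1.4,-3.4,0.8],
    [0,0,0,0,-1.4,-3.4,0.8],
    [0,0,0,0,-1.4,-3.4,0.8],
    [0,0,0,0,-1.4,-3.4,0.8],
    [0,0,0,0,-1.4,-3.4,0.8],
    [0,0,0,0,-1.4,-3.4,0.8],
    [0,0,0,0,-1.4,-3.4,0.8],
    [0,0,0,0,-1.4,-3.4,0.8],
    [0,0,0,0,-1.4,-3.4,0.8],
    [0,0,0,0,-1.4,-3.4,0.8],
    [0,0,0,0,-1.4,-3.4,0.8],
    [0,0,0,0,-1.4,-3.4,0.8],
    [0,0,0,0,-1.4,-3.4,0.8],
    [0,0,0,0,-1.4,-3.4,0.8],
    [0,0,0,0,-1.4,-3.4,0.8],
    [0,0,0,0,-1.4,-3.4,0.8],
    [0,0,0,0,-1.4,-3.0,0.8],
    [0,0,0,0,-1.4,-3.0,0.8]
  ],
  "force": 40
}}

```text
clock: 2.1
eef_pos: [432.5, -17.4, 199.1]
tcp_rot: [1.168, 1.571, 2.715]
contact_force: [-0.2, 0.1, -0.2]
opening: 0.8
```

```bash
python3 -c "
from h import *
plan((435.5,-20,90))"
```

```text
z=+1ey turn(deg) [-0.06  0.   -0.01] shift cm after turn [10.91 -0.3  -0.25]
z=-1ey turn(deg) [ 1.7994e+02 -1.0000e-02 -0.0000e+00] shift cm after turn [10.91  0.3   0.25]
tool x,y,z now [[-0.0, 0.0, -1.0], [-1.0, 0.024, 0.0], [0.024, 1.0, 0.0]] shift now axes [10.91 -0.31 -0.26]
p [432.5 -17.4 199.1] F [-0.2  0.1 -0.2] open 0.8 t 2.1 q6 -1.5904587889631887
```

Emit:
{"name": "jog_arm", "arguments": {
  "series": [
    [0,0,0,0,-0.3,-0.2,0.8],
    [0,0,0,3,0,0,0.8],
    [0,0,0,3,0,0,0.8],
    [0,0,0,0,0,0,0.8],
    [0,0,0,0,0,0,0.8]
  ]
}}

```text
clock: 2.6
eef_pos: [434.9, -17.6, 139.3]
tcp_rot: [1.505, 1.569, 3.052]
contact_force: [-0.4, -0.4, 0.2]
opening: 0.801
```

```bash
python3 - <<'E'
from h import *
plan((435.5,-20,90))
p,d=r.grab_frame("side"); zoom("side",p,200,120,400,270,4,"pics/s1.png")
E
```

```text
z=+1ey turn(deg) [-0.01  0.01 -0.09] shift cm after turn [ 4.93 -0.07 -0.24]
z=-1ey turn(deg) [ 1.7999e+02 -1.5000e-01 -1.0000e-02] shift cm after turn [4.93 0.07 0.24]
tool x,y,z now [[-0.002, 0.0, -1.0], [-1.0, 0.023, 0.002], [0.023, 1.0, 0.0]] shift now axes [ 4.93 -0.08 -0.24]
p [434.9 -17.6 139.3] F [-0.4 -0.4  0.2] open 0.801 t 2.6 q6 -1.591480232623569
```

View pics/s1.png

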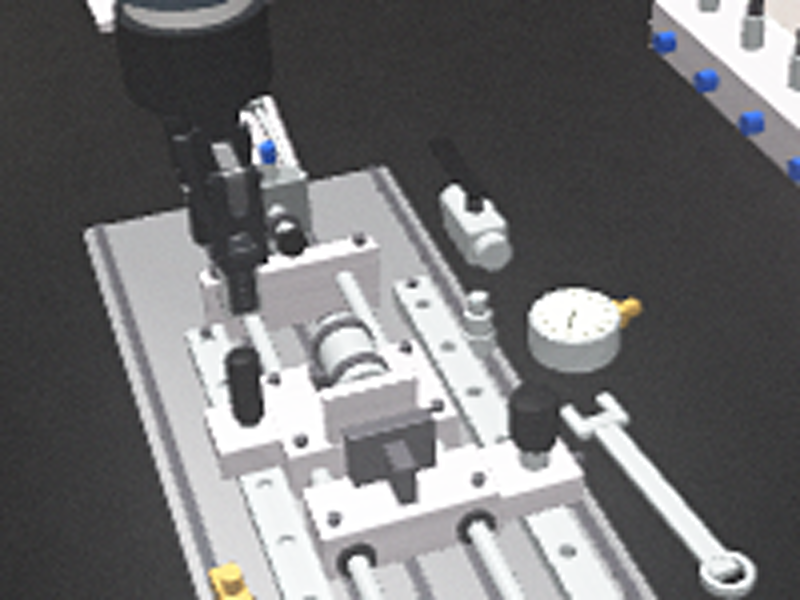

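```bash
python3 - <<'E'
from h import *
f=lambda X:((proj("side",X)-[200,120])*4).round(0)
for X in [(435,-20,125),(435,-58,139),(435,-52,148),(435,16,148),(435,-18,139)]: print(X,f(X))
p,d=r.grab_frame("top"); zoom("top",p,240,180,440,300,4,"pics/t1.png")
E
```

```text
(435, -20, 125) [237. 353.]
(435, -58, 139) [252. 373.]
(435, -52, 148) [247. 354.]
(435, 16, 148) [216. 287.]
(435, -18, 139) [233. 332.]
```

View pics/t1.png

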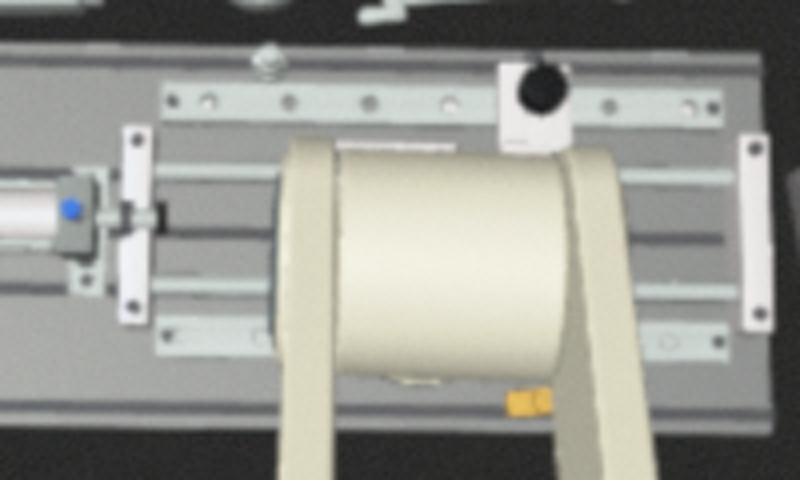

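```bash
python3 - <<'E'
from h import *
p,d=r.grab_frame("side"); np.save("pics/s2d.npy",d)
for v in range(150,200,4):
    print(v,[tuple(und("side",u,v,d[v,u]).round(0).astype(int)) for u in (248,252,256,260,264)])
cv2.imwrite("pics/s2.png",cv2.resize(p[120:215,230:290,::-1],None,fx=8,fy=6,interpolation=cv2.INTER_CUBIC))
E
```

```text
150 [(np.int64(425), np.int64(-45), np.int64(294)), (np.int64(431), np.int64(-56), np.int64(299)), (np.int64(439), np.int64(-56), np.int64(297)), (np.int64(451), np.int64(-33), np.int64(282)), (np.int64(521), np.int64(254), np.int64(112))]
154 [(np.int64(424), np.int64(-41), np.int64(283)), (np.int64(429), np.int64(-59), np.int64(291)), (np.int64(438), np.int64(-53), np.int64(286)), (np.int64(446), np.int64(-53), np.int64(284)), (np.int64(513), np.int64(223), np.int64(118))]
158 [(np.int64(423), np.int64(-40), np.int64(273)), (np.int64(428), np.int64(-61), np.int64(284)), (np.int64(435), np.int64(-66), np.int64(285)), (np.int64(444), np.int64(-58), np.int64(278)), (np.int64(507), np.int64(199), np.int64(119))]
162 [(np.int64(421), np.int64(-44), np.int64(267)), (np.int64(427), np.int64(-55), np.int64(272)), (np.int64(431), np.int64(-79), np.int64(284)), (np.int64(438), np.int64(-83), np.int64(284)), (np.int64(445), np.int64(-86), np.int64(285))]
166 [(np.int64(419), np.int64(-49), np.int64(261)), (np.int64(422), np.int64(-81), np.int64(279)), (np.int64(429), np.int64(-85), np.int64(2
[... 1305 characters left out ...]
64(450), np.int64(201), np.int64(25)), (np.int64(448), np.int64(123), np.int64(78)), (np.int64(427), np.int64(-60), np.int64(206)), (np.int64(434), np.int64(-66), np.int64(207)), (np.int64(443), np.int64(-61), np.int64(202))]
194 [(np.int64(445), np.int64(180), np.int64(27)), (np.int64(447), np.int64(124), np.int64(64)), (np.int64(426), np.int64(-58), np.int64(194)), (np.int64(433), np.int64(-64), np.int64(196)), (np.int64(441), np.int64(-65), np.int64(194))]
198 [(np.int64(441), np.int64(164), np.int64(25)), (np.int64(445), np.int64(124), np.int64(52)), (np.int64(424), np.int64(-59), np.int64(185)), (np.int64(433), np.int64(-57), np.int64(181)), (np.int64(473), np.int64(100), np.int64(60))]
```

View pics/s2.png

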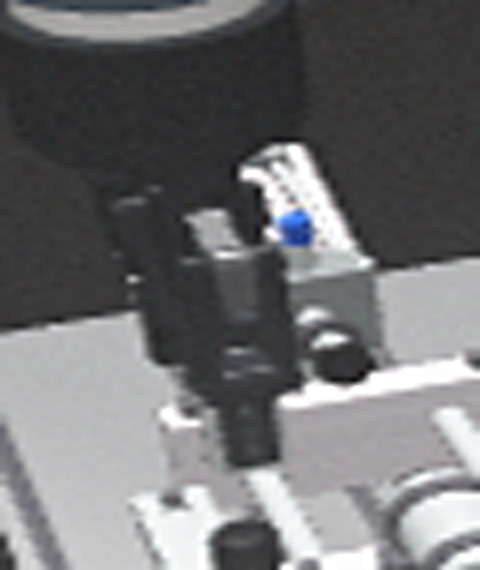

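The side view shows the near fingertip at about (261,197). Depth puts it near z = 180, but the reported TCP is at 139. I need to settle that before descending.

```bash
python3 - <<'E'
from h import *
d=np.load("pics/s2d.npy")
for v in range(192,214,2):
    print(v,[str(und("side",u,v,d[v,u]).round(0)) for u in (256,258,260,262,264)])
for v in range(160,186,2):
    print(v,[str(und("side",u,v,d[v,u]).round(0)) for u in (244,246,248,250)])
print("post",[str(und("side",u,210,d[210,u]).round(0)) for u in (258,260,262)])
s=r.sense(); print(s["qpos"],s["eef_pos"],s["clock"])
E
```

```text
192 ['[426. -58. 199.]', '[430. -64. 202.]', '[433. -66. 203.]', '[438. -64. 200.]', '[442. -64. 199.]']
194 ['[426. -58. 194.]', '[428. -66. 199.]', '[433. -64. 196.]', '[437. -64. 195.]', '[441. -65. 194.]']
196 ['[425. -59. 190.]', '[428. -64. 193.]', '[432. -64. 191.]', '[436. -66. 191.]', '[441. -62. 187.]']
198 ['[424. -59. 185.]', '[429. -59. 184.]', '[433. -57. 181.]', '[437. -59. 181.]', '[473. 100.  60.]']
200 ['[455. 123.  43.]', '[461. 124.  40.]', '[466. 122.  40.]', '[465.  93.  61.]', '[470.  90.  61.]']
202 ['[454. 124.  35.]', '[460. 123.  35.]', '[465. 120.  35.]', '[463.  86.  60.]', '[467.  80.  63.]']
204 ['[450. 101.  46.]', '[458. 120.  30.]', '[464. 123.  26.]', '[462.  82.  56.]', '[466.  74.  60.]']
206 ['[448.  97.  43.]', '[457. 118.  25.]', '[462. 116.  25.]', '[467. 112.  26.]', '[464.  70.  57.]']
208 ['[429. -16. 125.]', '[432. -19. 126.]', '[437. -21. 126.]', '[441. -22. 125.]', '[462.  63.  57.]']
210 ['[427. -21. 124.]', '[431. -25. 125.]', '[435. -26. 124.]', '[439. -28. 124.]', '[445. -23. 119.]']
212 ['[426. -23. 120.]', '[430. -28. 122.]', '[434
[... 670 characters left out ...]
.]', '[464. 284.  26.]', '[428.  18. 198.]', '[420. -55. 245.]']
176 ['[456. 275.  27.]', '[461. 272.  27.]', '[427.  17. 194.]', '[431.  17. 193.]']
178 ['[454. 265.  26.]', '[459. 263.  26.]', '[426.  18. 188.]', '[431.  17. 187.]']
180 ['[451. 254.  27.]', '[456. 251.  27.]', '[462. 251.  25.]', '[430.  16. 182.]']
182 ['[449. 245.  26.]', '[454. 244.  25.]', '[460. 244.  23.]', '[465. 239.  25.]']
184 ['[446. 234.  26.]', '[451. 231.  27.]', '[457. 231.  25.]', '[463. 233.  22.]']
post ['[431. -25. 125.]', '[435. -26. 124.]', '[439. -28. 124.]']
[-4.40415465e-02  1.30878099e-01  2.07926529e+00  5.36399305e-05
  9.29296560e-01 -1.59168834e+00] [436.35318463 -17.7125249  140.56212154] 2.75
```

```bash
python3 - <<'E'
from h import *
d=np.load("pics/side0.npy")
C=np.load("pics/sidec.npy").reshape(400,640,3)
for v in range(66,98,3): print(v,[str(C[v,u].round(0)) for u in range(104,142,5)])
E
```

```text
66 ['[-115. 2775. -324.]', '[167. 531. 323.]', '[181. 522. 324.]', '[191. 551. 313.]', '[  24. 2792. -349.]', '[211. 627. 287.]', '[  98. 2774. -355.]', '[ 217. 1088.  145.]']
69 ['[-121. 2769. -345.]', '[165. 530. 315.]', '[175. 553. 306.]', '[188. 551. 305.]', '[  17. 2801. -375.]', '[208. 634. 276.]', '[ 184. 1253.   85.]', '[ 213. 1091.  132.]']
72 ['[-129. 2775. -369.]', '[162. 532. 306.]', '[172. 555. 297.]', '[186. 542. 299.]', '[  11. 2789. -395.]', '[205. 639. 265.]', '[220. 636. 264.]', '[ 210. 1086.  121.]']
75 ['[-140. 2805. -401.]', '[ -98. 2747. -389.]', '[173. 523. 299.]', '[186. 523. 297.]', '[   6. 2762. -410.]', '[203. 629. 259.]', '[217. 633. 256.]', '[ 206. 1098.  105.]']
78 ['[-144. 2779. -417.]', '[-110. 2784. -424.]', '[ -74. 2786. -430.]', '[182. 539. 283.]', '[-2.000e+00  2.783e+03 -4.400e+02]', '[201. 633. 249.]', '[215. 629. 248.]', '[ 107. 2790. -460.]']
81 ['[-152. 2784. -441.]', '[-114. 2760. -439.]', '[ -81. 2784. -453.]', '[179. 539. 274.]', '[191. 548. 270.]', '[  26. 2795. -474.]', '[ 170. 1241.   35.]', '[ 101. 2773. -479.]']
84 ['[-162. 2802. -471.
[... 219 characters left out ...]
56. -491.]', '[174. 541. 256.]', '[186. 546. 253.]', '[  14. 2775. -516.]', '[ 163. 1234.   10.]', '[ 184. 1237.    6.]']
90 ['[-176. 2797. -517.]', '[-137. 2766. -512.]', '[-103. 2780. -523.]', '[ -66. 2777. -528.]', '[ -31. 2784. -537.]', '[   6. 2781. -542.]', '[ 159. 1229.   -2.]', '[ 180. 1231.   -6.]']
93 ['[-182. 2779. -535.]', '[-145. 2772. -538.]', '[-112. 2797. -554.]', '[ -74. 2783. -555.]', '[ -40. 2802. -568.]', '[ 1.000e+00  2.759e+03 -5.590e+02]', '[ 155. 1239.  -19.]', '[ 176. 1231.  -20.]']
96 ['[-190. 2783. -560.]', '[-156. 2794. -571.]', '[-118. 2781. -572.]', '[ -81. 2776. -577.]', '[ -47. 2803. -593.]', '[  -5. 2752. -581.]', '[  30. 2775. -596.]', '[ 172. 1235.  -35.]']
```

Emit:
{"name": "jog_arm", "arguments": {
  "series": [
    [0,0,0,1.5,0,-0.2,0.8],
    [0,0,0,1.5,0,0,0.8],
    [0,0,0,1.5,0,0,0.8],
    [0,0,0,0,0,0,0.8],
    [0,0,0,0,0,0,0.8]
  ]
}}

```text
clock: 3.25
eef_pos: [435.9, -19.9, 95.1]
tcp_rot: [-1.574, 1.57, -0.027]
contact_force: [-0.2, 0.5, 0.3]
opening: 0.805
```

```bash
python3 - <<'E'
from h import *
p,d=r.grab_frame("side"); zoom("side",p,220,130,320,250,6,"pics/s3.png"); cv2.imwrite("pics/s3.png",cv2.imread("pics/s3.png")[:600])
for v in range(190,226,3): print(v,[str(und("side",u,v,d[v,u]).round(0)) for u in range(246,276,4)])
E
```

```text
190 ['[444. 201.  27.]', '[426.  12. 158.]', '[423. -55. 203.]', '[426. -86. 224.]', '[434. -89. 223.]', '[442. -85. 218.]', '[496. 122.  65.]', '[507. 123.  61.]']
193 ['[441. 188.  26.]', '[425.  17. 146.]', '[422. -56. 197.]', '[425. -88. 218.]', '[433. -86. 213.]', '[441. -89. 213.]', '[495. 121.  55.]', '[506. 122.  52.]']
196 ['[438. 176.  25.]', '[448. 170.  26.]', '[433.  14. 138.]', '[424. -86. 209.]', '[432. -87. 207.]', '[442. -80. 200.]', '[494. 122.  45.]', '[505. 121.  42.]']
199 ['[434. 161.  26.]', '[445. 158.  24.]', '[450. 122.  48.]', '[424. -86. 201.]', '[434. -75. 190.]', '[441. -82. 193.]', '[493. 122.  35.]', '[504. 121.  32.]']
202 ['[431. 149.  25.]', '[437. 114.  48.]', '[447. 114.  44.]', '[423. -85. 193.]', '[431. -85. 190.]', '[439. -85. 188.]', '[492. 119.  27.]', '[502. 115.  27.]']
205 ['[428. 134.  26.]', '[435. 110.  41.]', '[444. 102.  44.]', '[422. -82. 183.]', '[430. -83. 182.]', '[443. -62. 163.]', '[488. 107.  27.]', '[498. 103.  27.]']
208 ['[425. 124.  24.]', '[431.  93.  45.]', '[441.  91.  43.]', '[425. -61. 159.]', '[433. -66. 160.]', '[441
[... 179 characters left out ...]
 '[473.  47.  55.]', '[491.  79.  26.]']
214 ['[419.  94.  28.]', '[426.  72.  42.]', '[435.  64.  45.]', '[424. -58. 140.]', '[431. -68. 145.]', '[441. -60. 136.]', '[465.  10.  76.]', '[474.   7.  75.]']
217 ['[416.  84.  26.]', '[425.  79.  27.]', '[431.  51.  46.]', '[428. -28. 108.]', '[437. -31. 107.]', '[453.   4.  75.]', '[461.  -3.  77.]', '[470.  -5.  76.]']
220 ['[413.  70.  27.]', '[423.  69.  25.]', '[428.  40.  46.]', '[427. -28.  99.]', '[436. -28.  96.]', '[450.  -6.  74.]', '[458. -11.  75.]', '[467. -16.  76.]']
223 ['[410.  62.  25.]', '[419.  54.  28.]', '[420.  -7.  76.]', '[426. -25.  88.]', '[435. -30.  88.]', '[446. -18.  76.]', '[455. -22.  76.]', '[464. -26.  76.]']
```

View pics/s3.png

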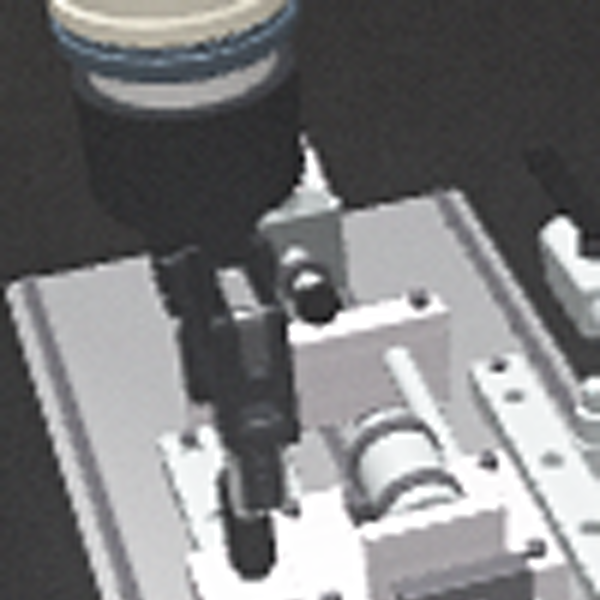

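Emit:
{"name": "jog_arm", "arguments": {
  "series": [
    [0,0,0,1,0,0,0.8],
    [0,0,0,1,0,0,0.8],
    [0,0,0,1,0,0,0.8],
    [0,0,0,0.5,0,0,0.8],
    [0,0,0,0,0,0,0.8]
  ]
}}

```text
clock: 3.8
eef_pos: [434.5, -19.9, 58.1]
tcp_rot: [1.541, 1.569, 3.088]
contact_force: [0.9, -0.4, -0.1]
opening: 0.798
```

```bash
python3 - <<'E'
from h import *
p,d=r.grab_frame("side"); zoom("side",p,220,150,320,250,6,"pics/s4.png")
for v in range(211,238,3): print(v,[str(und("side",u,v,d[v,u]).round(0)) for u in range(246,276,4)])
E
```

```text
211 ['[422. 110.  25.]', '[428.  80.  45.]', '[437.  75.  46.]', '[422. -76. 163.]', '[428. -89. 171.]', '[440. -69. 152.]', '[445. -85. 162.]', '[491.  80.  25.]']
214 ['[419.  94.  27.]', '[426.  72.  42.]', '[435.  64.  45.]', '[423. -66. 147.]', '[429. -79. 155.]', '[437. -80. 153.]', '[445. -85. 154.]', '[474.   9.  74.]']
217 ['[416.  85.  25.]', '[425.  79.  27.]', '[431.  52.  46.]', '[423. -58. 132.]', '[427. -85. 152.]', '[435. -86. 150.]', '[443. -86. 147.]', '[470.  -5.  76.]']
220 ['[413.  72.  26.]', '[423.  70.  24.]', '[428.  39.  46.]', '[427. -27.  98.]', '[429. -66. 128.]', '[438. -68. 126.]', '[458. -11.  75.]', '[468. -12.  73.]']
223 ['[410.  60.  26.]', '[420.  60.  23.]', '[420.  -5.  74.]', '[427. -24.  87.]', '[428. -68. 121.]', '[437. -68. 118.]', '[455. -22.  76.]', '[464. -25.  75.]']
226 ['[407.  49.  26.]', '[417.  46.  25.]', '[417. -16.  75.]', '[426. -19.  74.]', '[427. -69. 114.]', '[436. -66. 108.]', '[452. -33.  76.]', '[461. -35.  75.]']
229 ['[405.  39.  25.]', '[414.  35.  25.]', '[414. -30.  78.]', '[423. -32.  76.]', '[432. -35.  75.]', '[441. -39.  75.]', '[449. -42.  75.]', '[457. -50.  78.]']
232 ['[402.  25.  27.]', '[411.  24.  24.]', '[412. -39.  76.]', '[421. -41.  75.]', '[430. -40.  71.]', '[439. -42.  69.]', '[448. -45.  68.]', '[455. -57.  76.]']
235 ['[399.  14.  27.]', '[409.  12.  26.]', '[412. -28.  58.]', '[420. -40.  65.]', '[428. -43.  65.]', '[437. -45.  63.]', '[447. -44.  59.]', '[452. -63.  73.]']
```

View pics/s4.png

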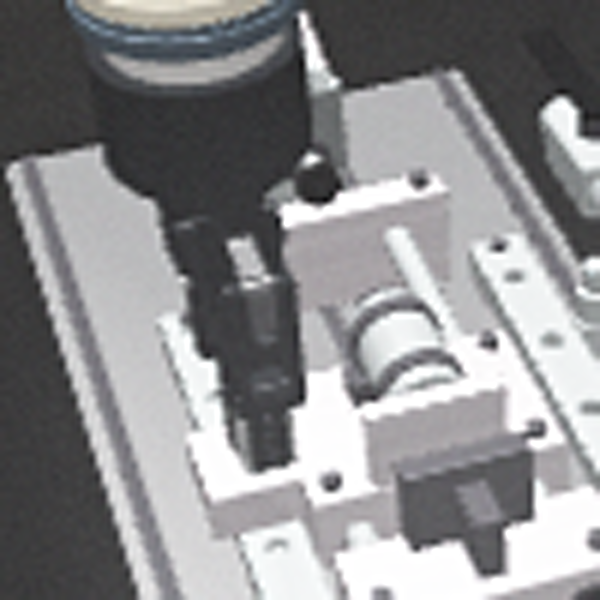

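The fingertips are at z = 104, straddling the post, with the TCP reading 58 and no contact. So the reported z is about 30 mm below the real tips, and I'll work from the images. Closing on the post now.

Emit:
{"name": "jog_arm", "arguments": {
  "series": [
    [0,0,0,0,0,0,0.4],
    [0,0,0,0,0,0,0],
    [0,0,0,0,0,0,0],
    [0,0,0,0,0,0,0],
    [0,0,0,0,0,0,0],
    [0,0,0,0,0,0,0],
    [0,0,0,0,0,0,0]
  ],
  "force": 30
}}

```text
clock: 4.55
eef_pos: [435.5, -20.0, 59.5]
tcp_rot: [-1.65, 1.57, -0.102]
contact_force: [-1.0, -0.2, 5.5]
opening: 0.224
```

```bash
python3 - <<'E'
from h import *
plan((436.3,6.5,58))
p,d=r.grab_frame("side"); zoom("side",p,220,150,320,250,6,"pics/s5.png")
E
```

```text
z=+1ey turn(deg) [-0.03 -0.    0.03] shift cm after turn [ 0.15 -0.02  2.65]
z=-1ey turn(deg) [1.7997e+02 4.0000e-02 0.0000e+00] shift cm after turn [ 0.15  0.02 -2.65]
tool x,y,z now [[0.0, -0.0, -1.0], [-1.0, 0.024, -0.0], [0.024, 1.0, -0.0]] shift now axes [ 0.15 -0.02  2.65]
p [435.5 -20.   59.5] F [-1.  -0.2  5.5] open 0.224 t 4.55 q6 -1.5964278111538006
```

View pics/s5.png

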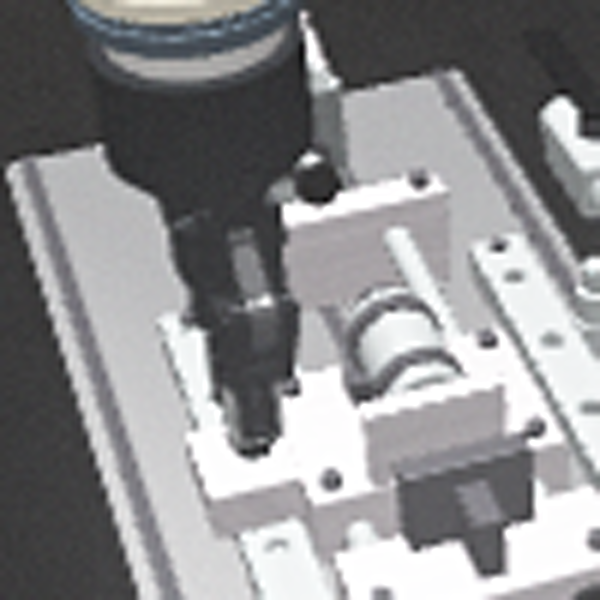

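The post is gripped, with an opening of about 19 mm against its 20 mm. Pushing it 26.5 mm along rig +y.

Emit:
{"name": "jog_arm", "arguments": {
  "series": [
    [0,0,0,0,0,0.4,0],
    [0,0,0,0,0,0.4,0],
    [0,0,0,0,0,0.4,0],
    [0,0,0,0,0,0.4,0],
    [0,0,0,0,0,0.4,0],
    [0,0,0,0,0,0.4,0],
    [0,0,0,0,0,0.2,0],
    [0,0,0,0,0,0,0],
    [0,0,0,0,0,0,0]
  ]
}}

```text
clock: 5.5
eef_pos: [436.2, 6.3, 59.5]
tcp_rot: [-1.148, 1.57, 0.399]
contact_force: [-1.3, 2.0, 5.5]
opening: 0.224
```

```bash
python3 - <<'E'
from h import *
plan((436.3,6.5,58))
p,d=r.grab_frame("side"); zoom("side",p,220,150,320,250,6,"pics/s6.png")
E
```

```text
z=+1ey turn(deg) [-0.04  0.02  0.03] shift cm after turn [ 0.15 -0.01  0.02]
z=-1ey turn(deg) [ 1.7996e+02  5.0000e-02 -2.0000e-02] shift cm after turn [ 0.15  0.01 -0.02]
tool x,y,z now [[0.001, 0.0, -1.0], [-1.0, 0.024, -0.001], [0.024, 1.0, 0.0]] shift now axes [ 0.15 -0.01  0.02]
p [436.2   6.3  59.5] F [-1.3  2.   5.5] open 0.224 t 5.5 q6 -1.5367247132692006
```

View pics/s6.png

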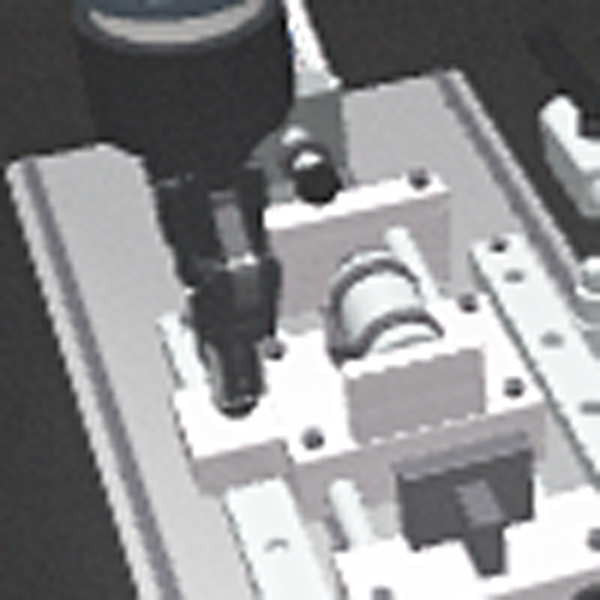

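The carrier moved with the post. The +2 N in y says the catch is drawing it in, so I'll release and lift clear.

Emit:
{"name": "jog_arm", "arguments": {
  "series": [
    [0,0,0,0,0,0,0.6],
    [0,0,0,0,0,0,0.8],
    [0,0,0,0,0,0,0.8],
    [0,0,0,0,0,0,0.8],
    [0,0,0,-2,0,0,0.8],
    [0,0,0,-3,0,0,0.8],
    [0,0,0,-3,0,0,0.8],
    [0,0,0,0,0,0,0.8]
  ]
}}

```text
clock: 6.35
eef_pos: [438.4, 6.1, 142.4]
tcp_rot: [-1.54, 1.565, 0.008]
contact_force: [-0.3, 0.0, -0.5]
opening: 0.801
```

```bash
python3 - <<'E'
from h import *
plan((579,-112.5,138))
p,d=r.grab_frame("side"); zoom("side",p,220,130,320,250,5,"pics/s7.png")
C=np.stack([und("side",u,v,d[v,u]) for v in range(190,235) for u in range(235,285)])
m=(C[:,2]>110)&(C[:,2]<130)&(abs(C[:,0]-436)<18)&(abs(C[:,1]-0)<30); q=C[m]; print(m.sum(),q.mean(0),q.min(0),q.max(0))
C0=np.load("pics/sidec.npy"); m=(C0[:,2]>110)&(C0[:,2]<130)&(abs(C0[:,0]-436)<18)&(abs(C0[:,1]+25)<30); q=C0[m]; print(m.sum(),q.mean(0),q.min(0),q.max(0))
E
```

```text
z=+1ey turn(deg) [-0.03  0.01  0.34] shift cm after turn [  0.44 -14.32 -11.53]
z=-1ey turn(deg) [ 1.7997e+02  5.4000e-01 -2.0000e-02] shift cm after turn [ 0.44 14.32 11.53]
tool x,y,z now [[0.006, 0.0, -1.0], [-1.0, 0.024, -0.006], [0.024, 1.0, 0.0]] shift now axes [  0.53 -14.33 -11.52]
p [438.4   6.1 142.4] F [-0.3  0.  -0.5] open 0.801 t 6.35 q6 -1.536787512112041
75 [435.19634348   1.51884823 120.95062844] [426.51229944  -5.19327953 110.03445794] [445.77089654  13.32861434 127.55515462]
79 [434.2610799  -25.83921874 120.44562199] [425.48757858 -31.66799519 110.26588099] [444.78667958 -12.29735452 127.48840554]
```

View pics/s7.png

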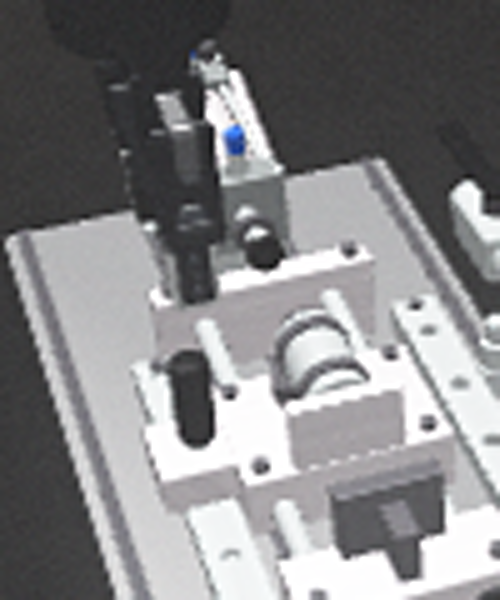

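The post went from y -20 to about +7, matching the station at 6.5, and the stop has not moved. Next, moving over the knob.

Emit:
{"name": "jog_arm", "arguments": {
  "series": [
    [0,0,0,0,-2.9,-2.3,0.8],
    [0,0,0,0,-2.9,-2.3,0.8],
    [0,0,0,0,-2.9,-2.3,0.8],
    [0,0,0,0,-2.9,-2.3,0.8],
    [0,0,0,0,-2.7,-2.3,0.8],
    [0,0,0,0,0,0,0.8],
    [0,0,0,0,0,0,0.8]
  ]
}}

```text
clock: 7.1
eef_pos: [575.1, -112.4, 137.4]
tcp_rot: [1.356, 1.568, 2.903]
contact_force: [-0.7, 1.6, 0.2]
opening: 0.796
```

```bash
python3 - <<'E'
from h import *
plan((579,-112.5,52))
p,d=r.grab_frame("side"); zoom("side",p,235,120,385,260,5,"pics/s8.png"); cv2.imwrite("pics/s8.png",cv2.imread("pics/s8.png")[:600])
C=np.stack([und("side",u,v,d[v,u]) for v in range(185,235) for u in range(235,285)])
m=(C[:,2]>110)&(C[:,2]<130)&(abs(C[:,0]-436)<18)&(abs(C[:,1]-0)<30); q=C[m]; print(m.sum(),q.mean(0),q.min(0),q.max(0))
for v in range(170,235,5): print(v,[str(und("side",u,v,d[v,u]).round(0)) for u in range(318,348,4)])
E
```

```text
z=+1ey turn(deg) [-0.09  0.04 -0.16] shift cm after turn [ 8.54 -0.39 -0.  ]
z=-1ey turn(deg) [ 1.7991e+02 -2.6000e-01 -6.0000e-02] shift cm after turn [8.54 0.39 0.  ]
tool x,y,z now [[-0.003, 0.001, -1.0], [-1.0, 0.025, 0.003], [0.025, 1.0, 0.001]] shift now axes [ 8.54 -0.41 -0.01]
p [ 575.1 -112.4  137.4] F [-0.7  1.6  0.2] open 0.796 t 7.1 q6 -1.7418578730158554
75 [435.39385633   1.4108268  120.97007653] [426.1665755   -5.1339388  110.13300696] [445.75903281  14.48386188 127.60755363]
170 ['[663. 194.  42.]', '[566. -85. 233.]', '[ 557. -129.  262.]', '[ 562. -136.  265.]', '[ 564. -151.  273.]', '[ 571. -156.  275.]', '[ 573. -168.  281.]', '[766. 217.   1.]']
175 ['[658. 181.  33.]', '[569. -76. 215.]', '[578. -78. 214.]', '[ 560. -142.  258.]', '[ 568. -141.  255.]', '[ 561. -177.  278.]', '[ 568. -179.  278.]', '[ 576. -179.  276.]']
180 ['[653. 169.  24.]', '[568. -79. 204.]', '[578. -77. 200.]', '[ 558. -146.  249.]', '[ 566. -146.  247.]', '[ 562. -175.  266.]', '[ 568. -179.  267.]', '[ 576. -179.  265.]']
185 ['[653. 171.   5.]', '[568. -77. 189.]', '[577. -77. 187.]',
[... 966 characters left out ...]
  24.  11.]']
215 ['[584.  -5.  45.]', '[602.  12.  26.]', '[611.   8.  26.]', '[633.  33.  -0.]', '[643.  29.  -0.]', '[653.  25.  -0.]', '[663.  21.  -1.]', '[672.  15.   1.]']
220 ['[577. -22.  44.]', '[586. -25.  43.]', '[603. -11.  27.]', '[ 571. -113.  116.]', '[ 578. -119.  119.]', '[ 587. -122.  118.]', '[653.  -2.   3.]', '[663.  -5.   2.]']
225 ['[570. -40.  44.]', '[578. -45.  45.]', '[588. -48.  44.]', '[ 567. -122.  110.]', '[ 575. -127.  111.]', '[ 585. -127.  108.]', '[642. -26.   8.]', '[652. -29.   7.]']
230 ['[567. -47.  34.]', '[571. -63.  46.]', '[570. -91.  70.]', '[ 567. -123.   96.]', '[ 575. -126.   96.]', '[ 585. -125.   92.]', '[636. -37.   2.]', '[646. -42.   3.]']
```

View pics/s8.png

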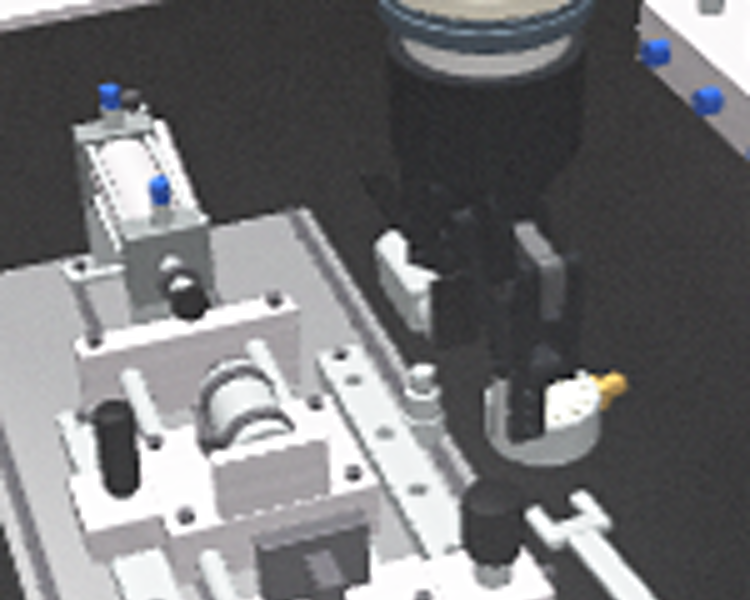

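The fingers are open at z = 185 over the knob, 2–3 mm short in x. The post stays at the station. Descending.

Emit:
{"name": "jog_arm", "arguments": {
  "series": [
    [0,0,0,2,-0.3,0,0.8],
    [0,0,0,2,0,0,0.8],
    [0,0,0,1.5,0,0,0.8],
    [0,0,0,1.5,0,0,0.8],
    [0,0,0,1.0,0,0,0.8],
    [0,0,0,0.5,0,0,0.8],
    [0,0,0,0,0,0,0.8],
    [0,0,0,0,0,0,0.8]
  ]
}}

```text
clock: 7.95
eef_pos: [579.5, -112.4, 54.6]
tcp_rot: [-1.748, 1.57, -0.2]
contact_force: [0.1, 0.1, 0.1]
opening: 0.805
```

```bash
python3 - <<'E'
from h import *
plan((578,-112.5,52))
p,d=r.grab_frame("side"); zoom("side",p,275,160,375,260,6,"pics/s9.png")
for v in range(220,255,3): print(v,[str(und("side",u,v,d[v,u]).round(0)) for u in range(322,350,4)])
E
```

```text
z=+1ey turn(deg) [-0.04 -0.01  0.04] shift cm after turn [ 0.26  0.15 -0.01]
z=-1ey turn(deg) [1.7996e+02 6.0000e-02 1.0000e-02] shift cm after turn [ 0.26 -0.15  0.01]
tool x,y,z now [[0.001, -0.0, -1.0], [-1.0, 0.024, -0.001], [0.024, 1.0, -0.0]] shift now axes [ 0.26  0.15 -0.01]
p [ 579.5 -112.4   54.6] F [0.1 0.1 0.1] open 0.805 t 7.95 q6 -1.7413048075320947
220 ['[586. -27.  45.]', '[604. -10.  25.]', '[ 570. -116.  119.]', '[ 567. -146.  143.]', '[ 566. -168.  161.]', '[ 569. -179.  169.]', '[ 577. -182.  168.]']
223 ['[582. -37.  44.]', '[590. -42.  45.]', '[ 566. -124.  118.]', '[ 575. -126.  117.]', '[ 566. -168.  153.]', '[ 570. -179.  160.]', '[ 582. -173.  151.]']
226 ['[577. -50.  46.]', '[586. -52.  45.]', '[ 567. -123.  108.]', '[ 575. -127.  109.]', '[ 564. -171.  148.]', '[ 570. -178.  151.]', '[ 580. -176.  146.]']
229 ['[574. -56.  43.]', '[583. -59.  42.]', '[ 567. -123.  100.]', '[ 575. -126.   99.]', '[ 571. -156.  125.]', '[ 580. -159.  124.]', '[646. -41.   5.]']
232 ['[559. -94.  69.]', '[567. -99.  71.]', '[ 567. -123.   91.]', '[ 575. -127.   91.]', '[ 572
[... 512 characters left out ...]
. -135.   65.]', '[630. -76.  -1.]']
244 ['[ 542. -134.   73.]', '[ 552. -134.   69.]', '[ 561. -135.   67.]', '[ 571. -135.   63.]', '[ 581. -136.   60.]', '[ 591. -135.   55.]', '[ 613. -110.   25.]']
247 ['[ 542. -135.   64.]', '[ 551. -136.   61.]', '[ 561. -135.   57.]', '[ 571. -135.   54.]', '[ 584. -130.   44.]', '[ 600. -118.   27.]', '[ 608. -121.   27.]']
250 ['[ 540. -140.   60.]', '[ 552. -135.   51.]', '[ 566. -124.   36.]', '[ 571. -136.   45.]', '[ 579. -140.   45.]', '[ 589. -141.   43.]', '[ 605. -129.   26.]']
253 ['[ 537. -148.   60.]', '[ 557. -120.   26.]', '[ 566. -124.   27.]', '[ 566. -146.   46.]', '[ 575. -149.   46.]', '[ 584. -150.   43.]', '[ 600. -138.   26.]']
```

View pics/s9.png

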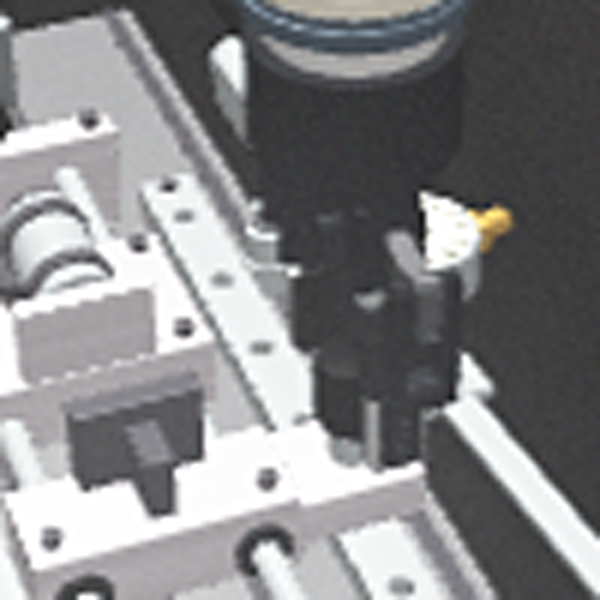

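The near fingertip stands at z = 95 beside the knob with no contact. Closing on the knob.

Emit:
{"name": "jog_arm", "arguments": {
  "series": [
    [0,0,0,0,0,0,0.5],
    [0,0,0,0,0,0,0.3],
    [0,0,0,0,0,0,0.1],
    [0,0,0,0,0,0,0.1],
    [0,0,0,0,0,0,0.1],
    [0,0,0,0,0,0,0.1]
  ],
  "force": 40
}}

```text
clock: 8.6
eef_pos: [579.4, -112.5, 54.7]
tcp_rot: [-1.867, 1.57, -0.32]
contact_force: [-1.8, -0.6, 5.7]
opening: 0.316
```

```bash
python3 - <<'E'
from h import *
plan((578,-112.5,52))
p,d=r.grab_frame("side"); zoom("side",p,275,160,375,260,6,"pics/s10.png")
E
```

```text
z=+1ey turn(deg) [-0.03 -0.01  0.04] shift cm after turn [ 0.27  0.14 -0.01]
z=-1ey turn(deg) [1.7997e+02 6.0000e-02 2.0000e-02] shift cm after turn [ 0.27 -0.14  0.01]
tool x,y,z now [[0.001, -0.0, -1.0], [-1.0, 0.024, -0.001], [0.024, 1.0, -0.0]] shift now axes [ 0.27  0.14 -0.01]
p [ 579.4 -112.5   54.7] F [-1.8 -0.6  5.7] open 0.316 t 8.6 q6 -1.741373777837023
```

View pics/s10.png

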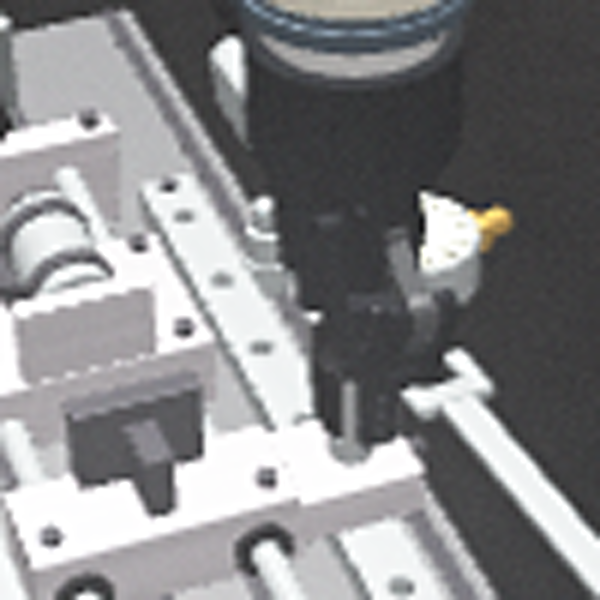

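Held: opening is about 27 mm against the 28 mm knob, with no side force. Pulling up 13 mm.

Emit:
{"name": "jog_arm", "arguments": {
  "series": [
    [0,0,0,-0.4,0,0,0.1],
    [0,0,0,-0.4,0,0,0.1],
    [0,0,0,-0.4,0,0,0.1],
    [0,0,0,-0.1,0,0,0.1],
    [0,0,0,0,0,0,0.1],
    [0,0,0,0,0,0,0.1]
  ]
}}

```text
clock: 9.25
eef_pos: [579.2, -112.4, 67.0]
tcp_rot: [-2.601, 1.571, -1.054]
contact_force: [4.1, -2.0, -9.4]
opening: 0.315
```

```bash
python3 - <<'E'
from h import *
plan((578,-62.6,68))
p,d=r.grab_frame("side"); zoom("side",p,275,160,375,260,6,"pics/s11.png")
E
```

```text
z=+1ey turn(deg) [-0.03 -0.    0.  ] shift cm after turn [-0.1   0.23  4.98]
z=-1ey turn(deg) [1.7997e+02 0.0000e+00 1.0000e-02] shift cm after turn [-0.1  -0.23 -4.98]
tool x,y,z now [[0.0, -0.0, -1.0], [-1.0, 0.024, -0.0], [0.024, 1.0, -0.0]] shift now axes [-0.1   0.24  4.98]
p [ 579.2 -112.4   67. ] F [ 4.1 -2.  -9.4] open 0.315 t 9.25 q6 -1.7413517282838276
```

View pics/s11.png

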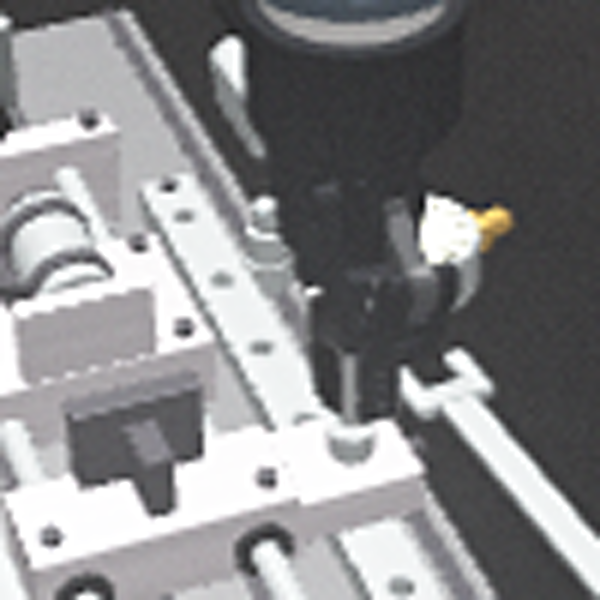

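Fz of -9.4 N matches the spring at about 12.5 mm of lift, and the nut is visible below the knob, so the pin is out. Sliding 50 mm along +y.

Emit:
{"name": "jog_arm", "arguments": {
  "series": [
    [0,0,0,0,0,0.3,0.1],
    [0,0,0,0,0,0.5,0.1],
    [0,0,0,0,0,0.5,0.1],
    [0,0,0,0,0,0.5,0.1],
    [0,0,0,0,0,0.5,0.1],
    [0,0,0,0,0,0.5,0.1],
    [0,0,0,0,0,0.5,0.1],
    [0,0,0,0,0,0.5,0.1],
    [0,0,0,0,0,0.5,0.1],
    [0,0,0,0,0,0.4,0.1],
    [0,0,0,0,0,0.3,0.1],
    [0,0,0,0,0,0,0.1],
    [0,0,0,0,0,0,0.1],
    [0,0,0,0,0,0,0.1]
  ]
}}

```text
clock: 10.7
eef_pos: [580.4, -62.2, 67.2]
tcp_rot: [-0.116, 1.57, 1.431]
contact_force: [4.8, 1.0, -9.3]
opening: 0.314
```

```bash
python3 - <<'E'
from h import *
plan((578,-62.6,54.5))
p,d=r.grab_frame("side"); zoom("side",p,235,150,365,250,6,"pics/s12.png")
E
```

```text
z=+1ey turn(deg) [-0.04  0.02  0.  ] shift cm after turn [ 1.27  0.24 -0.04]
z=-1ey turn(deg) [ 1.7996e+02  0.0000e+00 -3.0000e-02] shift cm after turn [ 1.27 -0.24  0.04]
tool x,y,z now [[0.0, 0.0, -1.0], [-1.0, 0.024, -0.0], [0.024, 1.0, 0.0]] shift now axes [ 1.27  0.24 -0.04]
p [580.4 -62.2  67.2] F [ 4.8  1.  -9.3] open 0.314 t 10.7 q6 -1.6569453736341409
```

View pics/s12.png

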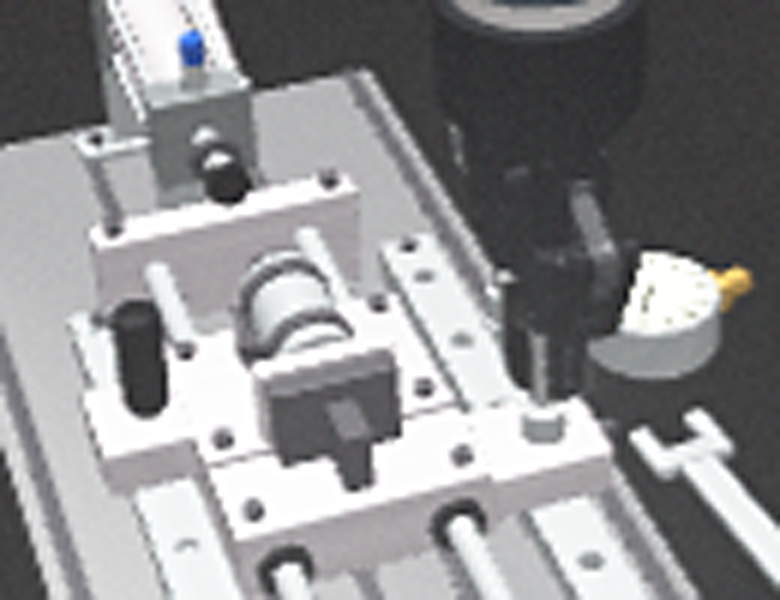

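The stop moved 50 mm and now stands just behind the carrier without touching it. Lowering the pin.

Emit:
{"name": "jog_arm", "arguments": {
  "series": [
    [0,0,0,0.2,0,0,0.1],
    [0,0,0,0.2,0,0,0.1],
    [0,0,0,0.2,0,0,0.1],
    [0,0,0,0.2,0,0,0.1],
    [0,0,0,0.2,0,0,0.1],
    [0,0,0,0.2,0,0,0.1],
    [0,0,0,0.1,0,0,0.1],
    [0,0,0,0,0,0,0.1],
    [0,0,0,0,0,0,0.1]
  ]
}}

```text
clock: 11.65
eef_pos: [580.6, -62.4, 54.7]
tcp_rot: [-1.779, 1.57, -0.232]
contact_force: [0.5, 1.0, 3.0]
opening: 0.311
```

```bash
python3 - <<'E'
from h import *
plan((578,-62.6,54.5))
p,d=r.grab_frame("side"); zoom("side",p,235,150,365,250,6,"pics/s13.png")
C=np.stack([und("side",u,v,d[v,u]) for v in range(185,235) for u in range(235,285)])
m=(C[:,2]>110)&(C[:,2]<130)&(abs(C[:,0]-436)<18)&(abs(C[:,1]-0)<30); q=C[m]; print(m.sum(),q.mean(0))
E
```

```text
z=+1ey turn(deg) [-0.03 -0.01  0.03] shift cm after turn [ 0.02  0.26 -0.02]
z=-1ey turn(deg) [1.7997e+02 5.0000e-02 1.0000e-02] shift cm after turn [ 0.02 -0.26  0.02]
tool x,y,z now [[0.001, -0.0, -1.0], [-1.0, 0.023, -0.001], [0.023, 1.0, -0.0]] shift now axes [ 0.02  0.26 -0.02]
p [580.6 -62.4  54.7] F [0.5 1.  3. ] open 0.311 t 11.65 q6 -1.6568710949111014
75 [435.31700112   1.29324934 121.1168164 ]
```

View pics/s13.png

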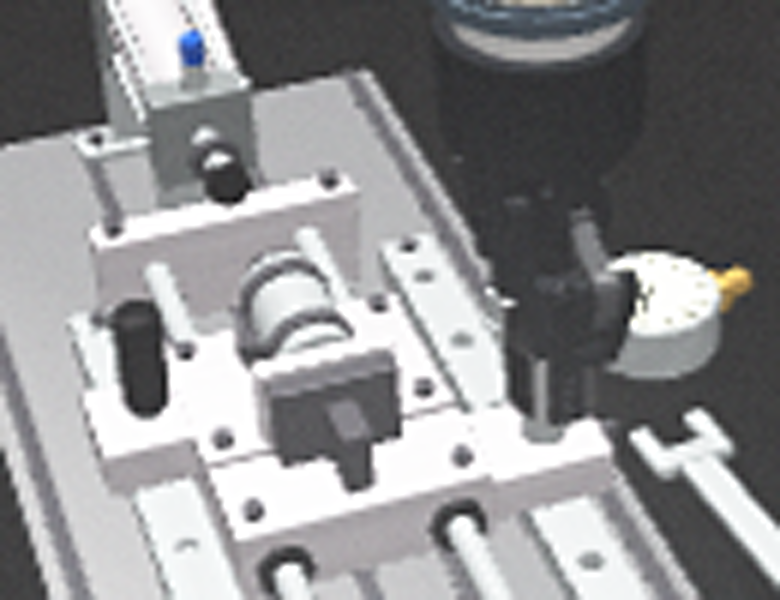

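Reported z is back to its home-grip value of 54.7, Fz is +3 N (plunger bottomed) and the knob sits low. To confirm, I'll press 1 mm further and try a 2 mm sideways tug, which must meet resistance if the pin is home.

Emit:
{"name": "jog_arm", "arguments": {
  "series": [
    [0,0,0,0.1,0,0,0.1],
    [0,0,0,0,0,-0.1,0.1],
    [0,0,0,0,0,-0.1,0.1],
    [0,0,0,0,0,0,0.1]
  ]
}}

```text
clock: 12.1
eef_pos: [580.7, -64.4, 54.6]
tcp_rot: [-1.563, 1.57, -0.016]
contact_force: [-1.7, 2.2, 13.9]
opening: 0.313
```

Pressing meets firm resistance at the bottom (14 N). The 2 mm tug met only 2 N, though, which could be just pin play, so I'll tug a little further.

Emit:
{"name": "jog_arm", "arguments": {
  "series": [
    [0,0,0,0,0,-0.1,0.1],
    [0,0,0,0,0,-0.1,0.1],
    [0,0,0,0,0,0,0.1],
    [0,0,0,0,0,0,0.1]
  ]
}}

```text
clock: 12.5
eef_pos: [580.7, -64.7, 54.6]
tcp_rot: [-0.365, 1.568, 1.181]
contact_force: [-1.7, 10.6, 13.9]
opening: 0.313
```

```bash
python3 - <<'E'
from h import *
plan((578,-62.6,54.5))
p,d=r.grab_frame("side"); zoom("side",p,235,150,365,250,6,"pics/s14.png")
E
```

```text
z=+1ey turn(deg) [-0.07  0.12  0.05] shift cm after turn [0.01 0.27 0.21]
z=-1ey turn(deg) [ 1.7993e+02  8.0000e-02 -2.0000e-01] shift cm after turn [ 0.01 -0.27 -0.21]
tool x,y,z now [[0.001, 0.002, -1.0], [-1.0, 0.024, -0.001], [0.024, 1.0, 0.002]] shift now axes [0.01 0.27 0.21]
p [580.7 -64.7  54.6] F [-1.7 10.6 13.9] open 0.313 t 12.5 q6 -1.663677729860864
```

View pics/s14.png

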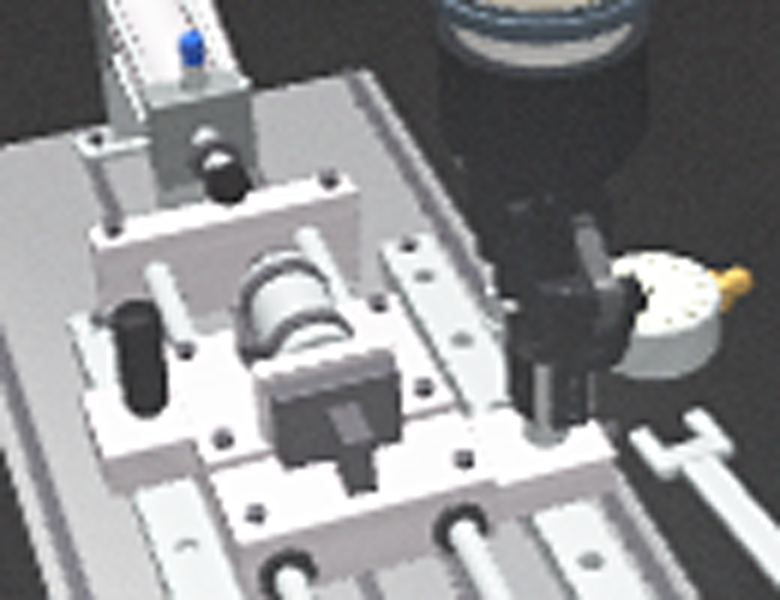

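The stop halted at -64.7 with the force rising to 10.6 N, so the pin is in the hole. Going back to the middle of the play and easing the press.

Emit:
{"name": "jog_arm", "arguments": {
  "series": [
    [0,0,0,-0.05,0,0.2,0.1],
    [0,0,0,0,0,0.1,0.1],
    [0,0,0,0,0,0,0.1],
    [0,0,0,0,0,0,0.1],
    [0,0,0,0,0,0,0.1]
  ]
}}

```text
clock: 13.05
eef_pos: [580.6, -63.6, 54.6]
tcp_rot: [-2.04, 1.57, -0.492]
contact_force: [-0.7, 1.7, 8.9]
opening: 0.317
```

```bash
python3 - <<'E'
from h import *
plan((578,-62.6,54.5))
p,d=r.grab_frame("side"); zoom("side",p,235,150,365,250,6,"pics/s15.png")
C=np.stack([und("side",u,v,d[v,u]) for v in range(185,235) for u in range(235,285)])
m=(C[:,2]>110)&(C[:,2]<130)&(abs(C[:,0]-436)<18)&(abs(C[:,1]-0)<30); q=C[m]; print(m.sum(),q.mean(0))
p,d=r.grab_frame("top"); zoom("top",p,200,180,440,300,3.3,"pics/t15.png")
E
```

```text
z=+1ey turn(deg) [-0.02 -0.02  0.04] shift cm after turn [0.01 0.26 0.09]
z=-1ey turn(deg) [1.7998e+02 6.0000e-02 3.0000e-02] shift cm after turn [ 0.01 -0.26 -0.09]
tool x,y,z now [[0.001, -0.0, -1.0], [-1.0, 0.023, -0.001], [0.023, 1.0, -0.0]] shift now axes [0.01 0.26 0.09]
p [580.6 -63.6  54.6] F [-0.7  1.7  8.9] open 0.317 t 13.05 q6 -1.658583767182191
76 [435.21601573   1.2048684  121.03173973]
```

View pics/s15.png

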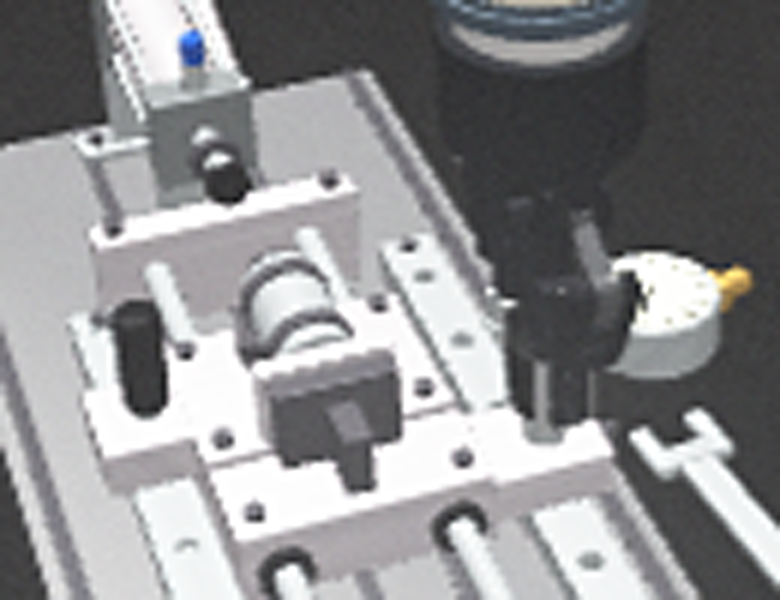

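View pics/t15.png

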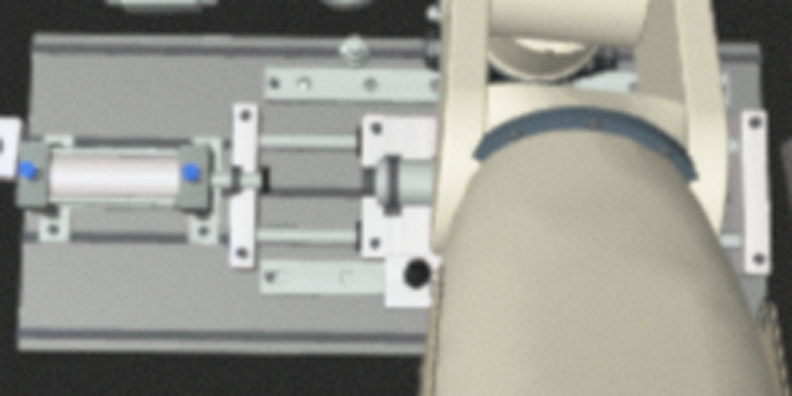

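The top view has the post at (417,273), or y of about 7.3 raw. Less the 1.3 mm height bias seen on the knob, that is about 6, against the station at 6.5. The coupling is unmoved. Handing in.

```bash
python3 -c "
from rig import r
print(r.sign_off()); s=r.sense(); print(s['clock'],s['eef_pos'],s['contact_force'],s['opening'])"
```

```text
the job is handed in; nothing more can be done
None
the job is handed in; nothing more can be done
```

The carrier sits in its next station, the back stop is one hole on with its pin down, and the gripper is still holding the lock knob. I handed the job in at about 13.2 s of the 42 s; no verdict came back.

**What I did**
- **Carrier:** I gripped the post, pushed the carrier about 26.5 mm towards the cylinder and let the catch take it.
- **Back stop:** I pulled the lock knob up about 12.5 mm, slid the stop 50 mm and let the pin down into the next hole.

**Last checks**
- **Pin:** the knob is back at its starting height, with firm resistance when I pressed further down. A sideways tug stopped at the edge of the pin's play, with the force rising to 10.6 N. I then moved the stop back towards the middle of the play.
- **Grip:** the fingers are about 27 mm apart on the 28 mm knob, at a 40 N grip setting.
- **Carrier:** the post stayed put while the stop was moved. It measures about 0.5 mm from the station after allowing for a small camera height error, or about 0.8 mm without it.
- **Loose items:** nothing was touched on purpose. The coupling, gauge and spanner look unmoved in the last pictures. I did not measure the tee, tray, ball valve or distributor again, and the arm hid some of them.

**What disagreed**
- **Tool height:** the fingertips in the camera depth were about 30 mm higher than the reported TCP height, the same at every pose. I set the grasp heights from the images instead.
- **Sideways tug:** the first 2 mm met only about 2 N, so the pin's play looks a little more than the stated 1 mm. The second tug met the hard stop.

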